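# Close the test unit and wedge up its front edge

## Robot

A 6-joint arm with a two-finger parallel gripper is mounted at the origin on the work surface. World frame = base frame: x ahead of the robot, y to its left, z up, the work surface at z = 0. Lengths are in m, angles in rad, forces in N, time in s.
With the tool pointing down it reaches from about 0.35 to 0.775 m from the base axis. Payload 5.5 kg.
Tool frame: the origin (TCP) lies midway between the tips of the shut fingers; the grasp point (between the pads) lies 19 mm behind it; z points along the fingers, y is the line along which they close (so a half turn about z gives the same grasp; the last joint's range is limited). The gripper opens to 85 mm and grips with 20 to 120 N. Pads are 22 mm wide; open, the fingers measure 114 mm over their backs; the gripper's body (76 mm by 85 mm) begins 54 mm behind the grasp point. The pads swing forward as they close: fully open they stand 13 mm farther back than shut.
Start: joints at [-0.14, 0.313, 0.046, 1.304, 0, 1.431], TCP at [0.575, -0, 0.231] pointing down, gripper open.
Joint ranges: [-2.76, 2.76], [-0.86, 1.69], [-1.03, 1.26], [-2.2, 2.34], [-1.47, 1.5], [-3.14, 3.14]. Speed limits (rad/s): [2.57, 2.57, 3.14, 3.14, 3.14, 3.14].

## Interface

Orientations are given as a unit quaternion [w, x, y, z].
In Python, from workcell import telemetry, imaging, env gives the robot as it stands. The module is installed in compiled form; this text tells all that it offers.
- The arm moves only by the tool step_arm, never from a script. Its argument "moves" is a list of rows, each a list of 3 entries, a list of its own where there are three numbers: the shift along the tool's x, y, z in mm, then the turn, a rotation vector about the tool's x, y, z in rad, then the finger opening in mm, from 0 to 85.4. A call has 1 to 8 rows; each row is the pose to reach, as a shift and turn from the pose commanded when the call began, along the tool's axes at that moment; what a row does not reach only later rows make up. A row lasts 1/12 s, in which the tool goes at most 41.7 mm and 7.16 degrees, less where a joint would pass 70% of its speed; a pose out of reach is approached as far as the arm can. A call with a gripper value outside its range is refused whole. The fingers move at their own pace and stop on an object; "grip_force" is the grip in N (left out, the last holds). Time passes only in rows, so rows that repeat a pose let the fingers close. It gives the time, the measured TCP pose, the force, the opening and the grip force at its end, in the units of the state.
- telemetry.get_state(): the state, without advancing time (a new reading comes with each control period).
- imaging.read_camera(name): name is "scene" or "side" or "wrist"; returns the picture (400x640x3 uint8, red, green, blue); there is no depth.
- imaging.camera_params(name): a dict with "camera_matrix" (3x3 intrinsics, pixels), "pose" (4x4, takes a point from camera to world coordinates). Camera axes: x right, y up, looking along -z (the intrinsics and any distortion apply to the point x, -y, -z); pixel columns grow to the right and rows downward; lengths in m; the calibration is good to about 2 mm. The wrist camera is an equidistant fisheye: a pixel r from the principal point sees the ray r / f radians off the axis. A picture is of the moment at which its call begins: read the wrist's pose just before it. camera_params takes no time and is no camera call; for the wrist camera it gives the pose at the moment of the call.
- env.hand_in(): hands the job in; it is judged then, once.
The state is a dict: "clock": time; "joint_pos": joint angles; "qvel": joint speeds; "tau": joint torques, N m; "tcp_pos": TCP position; "orientation": TCP orientation; "wrist_force": force on the tool from outside, world axes, zero at the start; "ft_torque": the same for the moment, N m; "finger_gap": finger opening in m; "grip_force": force on a finger pad.
Only numpy, scipy, OpenCV 4.12 (cv2) and the standard library are available. Lean on these libraries where they do the work, as an engineer would, in place of code of your own. Each camera call takes 0.05 s, during which the arm holds its last target. There are 200 camera calls.

## Task

Gently lower the blue lid until the white test unit is fully shut. Then push the orange leveling wedge, flat on the bench and tip first, under the unit's front edge until that edge has just lifted about 4 mm off its rails (never hoist it higher than a centimetre), and finish still holding the wedge there, with only the wedge and the rear hinge carrying the unit. Leave everything else on the bench alone.

Things in the scene. Friction and masses are not known exactly. Their poses are not given: they have to be found in the camera images.
- stand: Fixed stand of the white test unit: two aluminium side rails, 12 mm high, 20 mm wide, 160 mm long, centred 140 mm apart, leaving a clear lane 120 mm wide between them over the bare bench, open at the front. Origin on the bench at the stand's centre; x points to the rear (away from the robot), y left, z up. A cross bar closes the lane 66 mm behind the origin.
- unit (a joint): Tilt (rad) of the white test unit about its rear bottom hinge, which lies 70 mm behind and 12 mm above the stand's origin. 0 = front resting on the rails; it grows as the front rises (0.0286 rad = 4 mm at the front edge). The unit is an open box 140 mm deep (x), 160 mm wide (y), 50 mm high, flat underside 12 mm above the bench; with its lid about 0.6 to 1.2 kg. It rests by its own weight.
- unit_front (a point): Middle of the unit's front lower edge, 70 mm in front of the stand's origin and 12 mm above the bench when resting. Its height shows the lift. The wedge, pushed square under it, first touches with 48 mm of its length under the edge; with 72 mm under, the edge is 4 mm up. Pushing takes about 3 to 10 N.
- lid (a joint): Opening angle (rad) of the unit's blue lid, 140 mm deep, 160 mm wide, 6 mm thick. 0 = closed flat; starts about 0.7 to 1.15, leaning back. The hinge runs along y at the rear top edge; its friction keeps the lid where it is left; about 1 to 3 N near the free edge moves it.
- lid_hinge (a point): Point above the lid's hinge line, at its middle, on the lid's outer (upper) face; with the lid closed it is 70 mm behind the stand's origin and 68 mm above the bench. The true hinge line lies 6 mm beneath the outer face.
- lid_edge (a point): Middle of the lid's free edge, on its outer (upper) face, 140 mm from lid_hinge; a black rubber strip marks where to press, 22 mm in from this edge.
- wedge: Orange leveling wedge, loose, 0.18 kg, 150 mm long, 44 wide, lying flat on the bench. Origin: centre of its underside; x points to the thin tip, z up. The tip (x = +75 mm) is 4 mm thick; the top rises 1 mm in 6 over 100 mm to 20.7 mm, then runs level to the tail. A black grip post, 24 x 24 mm, stands on the tail, centred at x = -60 mm, its top 60 mm above the underside.
- screwdriver: Bystander: loose screwdriver, 190 mm long, red handle. It lies on the side of the bench opposite to the wedge.
- tape: Bystander: yellow roll of tape, 60 mm across, 20 mm high, lying beside the stand.
- bluebin: Bystander: blue open bin 150 x 100 x 70 mm.
- carton: Bystander: cardboard carton 120 x 160 x 80 mm.
- cleaner: Bystander: amber bottle, 50 mm across, 130 mm high.
- spare: Bystander: closed white housing 140 x 160 x 50 mm.
Mind the look-alikes: they are no part of the job. Several things have the shape of the wedge; the one meant has the colours described above.

How it is judged:
By the outcome, as a careful person would: the job done as asked, in the order asked, and still so for the second after the job is handed in, while the arm keeps its last pose, push and grip.
It also fails if it takes over 61 s, if anything falls off the work surface, if the arm or the gripper's body presses on something with over 40 N, if the wrist force passes 120 N, or if a joint passes its speed limit or range.

## Working session

There is one attempt and no reset: what is moved stays moved. The work goes in short steps, Python scripts to look and compute and a tool call to move; the robot and the scene stay as the last step left them, time stands still between calls to the robot, and variables do not carry over. Pictures are saved under pics/ and viewed, at most 10 in all, crops included, and the job is handed in when it is done.

Besides the shell and the picture viewer there is one more tool, called after "Call:" by a JSON object that holds its "name" and its "arguments", one argument or row to a line. step_arm: Moves the arm, as the interface text tells. Its arguments: {"type":"object","properties":{"moves":{"type":"array"},"grip_force":{"type":"number"}},"required":["moves"]}

```bash
mkdir -p pics; cat > h.py <<'E'
import numpy as np, cv2
from scipy.spatial.transform import Rotation as R
from workcell import telemetry, imaging, env
def snap(n,fn):
    p=imaging.camera_params(n); im=imaging.read_camera(n); cv2.imwrite('pics/'+fn,im[:,:,::-1]); return p
def ray(p,uv):
    K=np.array(p['camera_matrix']);T=np.array(p['pose'])
    d=np.linalg.inv(K)@[uv[0],uv[1],1]; d=T[:3,:3]@[d[0],-d[1],-1.]
    return T[:3,3],d/np.linalg.norm(d)
def onz(p,uv,z):
    o,d=ray(p,uv); return o+d*(z-o[2])/d[2]
def proj(p,X):
    K=np.array(p['camera_matrix']);T=np.array(p['pose']); c=T[:3,:3].T@(np.array(X)-T[:3,3]); c=K@[c[0],-c[1],-c[2]]; return c[:2]/c[2]
def tri(rs):
    A=0;b=0;
    for o,d in rs: M=np.eye(3)-np.outer(d,d);A=A+M;b=b+M@o
    return np.linalg.solve(A,b)
E
python3 - <<'E'
from h import *
for n in('scene','side'):
    p=snap(n,n+'0.png'); print(n,p)
s=telemetry.get_state();print(s)
a=cv2.imread('pics/scene0.png');b=cv2.imread('pics/side0.png')
E
```

```text
scene {'camera_matrix': array([[409.17357899,   0.        , 315.27219889],
       [  0.        , 409.17357899, 199.22365773],
       [  0.        ,   0.        ,   1.        ]]), 'pose': array([[-0.45230644, -0.62885645,  0.63242269,  1.28877078],
       [ 0.89168494, -0.33301266,  0.30659508,  0.39845526],
       [ 0.01780047,  0.70259671,  0.71136559,  0.9443501 ],
       [ 0.        ,  0.        ,  0.        ,  1.        ]])}
side {'camera_matrix': array([[451.76451048,   0.        , 319.1715103 ],
       [  0.        , 451.76451048, 190.47335788],
       [  0.        ,   0.        ,   1.        ]]), 'pose': array([[ 0.99779662,  0.03530787, -0.05617162,  0.43093267],
       [-0.06611846,  0.59935133, -0.79775079, -1.08933087],
       [ 0.00549965,  0.79970703,  0.60036524,  0.91696361],
       [ 0.        ,  0.        ,  0.        ,  1.        ]])}
{'clock': 0.1, 'joint_pos': array([-1.39590023e-01,  3.13969478e-01,  4.50647121e-02,  1.30363569e+00,
       -2.24270375e-05,  1.43120543e+00]), 'qvel': array([-1.62112600e-04, -2.60959188e-03,  2.48303611e-03,  1.27068011e-03,
        5.75071341e-04,  5.00632258e-05]), 'tau': array([ 3.58776997e-03, -4.81727242e+01,  2.99244744e+01,  1.27543980e-02,
       -1.12281841e-04,  1.60051752e-05]), 'tcp_pos': array([5.74514634e-01, 5.75054728e-05, 2.30461538e-01]), 'orientation': array([-6.89695895e-04,  7.07106197e-01,  7.07106828e-01, -5.33803156e-04]), 'wrist_force': array([ 0.32711779, -0.47930956, -0.10349195]), 'ft_torque': array([-0.0481458 ,  0.04565164, -0.00286969]), 'grip_force': 0.0, 'finger_gap': 0.08516112465817789}
```

View pics/scene0.png

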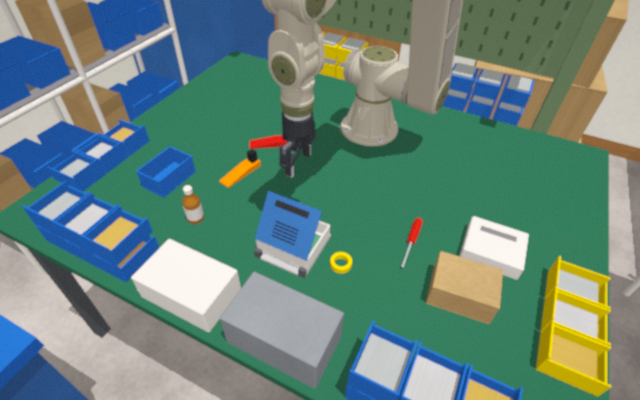

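View pics/side0.png

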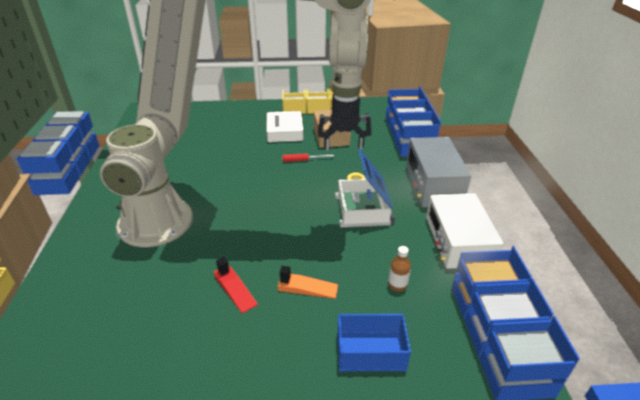

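The scene view shows the unit at about (293,235) with the lid leaning back, the orange wedge from (225,183) to (255,158), and a red look-alike at (265,142). In the side view the unit is at (365,200) and the orange wedge runs from (280,285) to (338,292).

```bash
python3 - <<'E'
import cv2
a=cv2.imread('pics/scene0.png')[140:280,210:345];b=cv2.imread('pics/side0.png')[145:305,270:400]
cv2.imwrite('pics/c1.png',cv2.resize(a,None,fx=4,fy=4,interpolation=cv2.INTER_CUBIC))
b=cv2.resize(b,None,fx=3.75,fy=3.75,interpolation=cv2.INTER_CUBIC);cv2.imwrite('pics/c2.png',b)
E
```

```text
(no output)
```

View pics/c1.png

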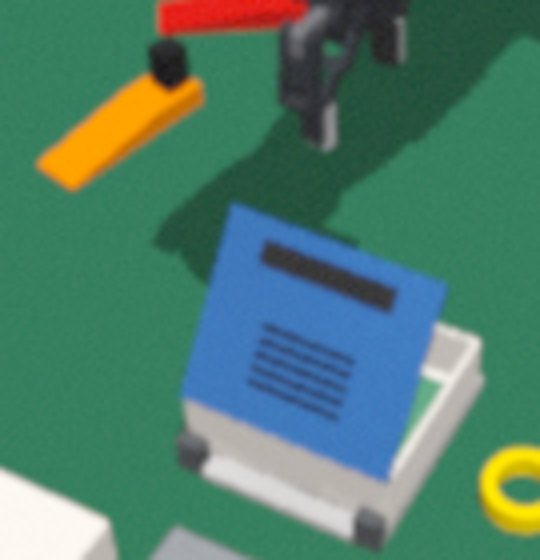

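View pics/c2.png

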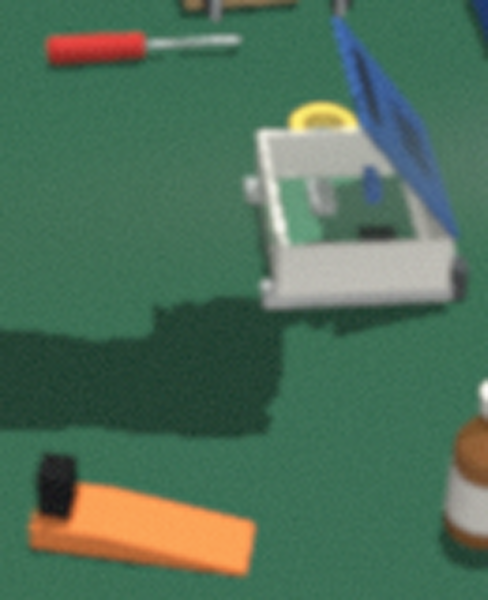

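The crops give the lid corners: hinge side at scene (255.8,240.5) and (307.5,259.5), free edge at (267.5,191) and (321.8,211.8). The wedge's tip corners are near scene (219.5,181) and (228.5,187), with the post at its tail. I'll fit both poses by least squares.

```bash
cat > fit.py <<'E'
from h import *
from scipy.optimize import least_squares
P={n:imaging.camera_params(n) for n in('scene','side')}
S=lambda x,y:('scene',(210+x/4,140+y/4)); D=lambda x,y:('side',(270+x/3.75,145+y/3.75))
def W(q,X): c,s=np.cos(q[2]),np.sin(q[2]); return np.array([q[0]+c*X[0]-s*X[1],q[1]+s*X[0]+c*X[1],X[2]])
def lid(q,r,y,off=.006): # r from hinge along lid
    a=q[3]; return W(q,(.07-r*np.cos(a)+off*np.sin(a),y,.062+r*np.sin(a)+off*np.cos(a)))
U=[(S(183,402),lambda q:lid(q,0,-.08)),(S(390,478),lambda q:lid(q,0,.08)),(S(230,204),lambda q:lid(q,.14,-.08)),(S(447,287),lambda q:lid(q,.14,.08)),
 (S(482,340),lambda q:W(q,(-.07,.08,.062))),(D(258,130),lambda q:W(q,(-.07,.08,.062))),(D(275,247),lambda q:W(q,(-.07,-.08,.062))),(D(455,236),lambda q:W(q,(.07,-.08,.062)))]
V=[(S(38,165),lambda q:W(q,(.075,-.022,.004))),(S(75,190),lambda q:W(q,(.075,.022,.002))),(S(204,96),lambda q:W(q,(-.075,.022,.0104))),
 (D(256,521),lambda q:W(q,(.075,.022,.004))),(D(248,575),lambda q:W(q,(.075,-.022,.0))),(D(31,549),lambda q:W(q,(-.075,-.022,0))),
 (D(57,457),lambda q:W(q,(-.06,0,.06)))]
for F,q0 in((U,(.6,0,0,.9)),(V,(.5,-.25,-.2))):
    f=lambda q:np.concatenate([proj(P[o[0]],m(q))-o[1] for o,m in F])
    r=least_squares(f,q0,loss='soft_l1'); print(r.x.round(4)); print(r.fun.reshape(-1,2).round(1).tolist())
    q=r.x
    if len(q)==4:
        print('lid edge',lid(q,.14,0),'strip',lid(q,.118,0),'front',W(q,(-.07,0,.012)))
        print('tri hingeR',tri([ray(P['scene'],U[0][0][1]),ray(P['side'],U[7][0][1])]),'FL',tri([ray(P['scene'],U[4][0][1]),ray(P['side'],U[5][0][1])]))
print('post z check', W(q,(-.06,0,.06)), 'posttop tri',tri([ray(P['scene'],S(168,48)[1]),ray(P['side'],D(57,457)[1])]))
E
python3 fit.py
```

```text
[0.6473 0.0239 0.0169 0.964 ]
[[-0.4, -0.7], [0.0, 1.7], [0.0, 0.6], [0.1, -0.2], [-0.2, -0.2], [-0.8, -0.2], [0.9, -0.3], [-0.8, 0.4]]
lid edge [0.64242325 0.02385521 0.18042815] strip [0.65496678 0.0240677  0.16235567] front [0.57733768 0.02275264 0.012     ]
tri hingeR [ 0.72211031 -0.05396845  0.06203946] FL [0.57773185 0.10303544 0.06192103]
[ 0.4604 -0.2914 -0.24  ]
[[-0.4, -0.1], [-0.8, 0.2], [-0.5, -0.2], [-0.4, -0.4], [-0.8, -0.8], [0.3, -1.9], [0.0, 1.3]]
post z check [ 0.40209546 -0.27716343  0.06      ] posttop tri [ 0.40255349 -0.27482821  0.06169467]
```

The fit is good to about 1 px. The stand is at (0.647, 0.024) with yaw 0.017, the lid is open 0.964 rad, and the wedge is at (0.460, −0.291) with yaw −0.24. The triangulated heights also agree: hinge rim 62 mm, post top 61 mm. I'll close the fingers and move behind and above the lid's outer face.

Call:
{"name": "step_arm", "arguments": {
  "moves": [
    [[8, 32, 0], [0, 0, 0], 0],
    [[16, 64, 0], [0, 0, 0], 0],
    [[24, 95, 0], [0, 0, 0], 0],
    [[24, 95, 0], [0, 0, 0], 0],
    [[24, 95, 20], [0, 0, 0], 0],
    [[24, 95, 40], [0, 0, 0], 0],
    [[24, 95, 48], [0, 0, 0], 0],
    [[24, 95, 48], [0, 0, 0], 0]
  ],
  "grip_force": 30
}}

```text
clock: 0.77
tcp_pos: [0.6679, 0.0241, 0.1803]
orientation: [-0.002, 0.707, 0.707, -0.002]
wrist_force: [-0.8, -0.6, -0.0]
finger_gap: 0.0001
grip_force: 0.0
```

Call:
{"name": "step_arm", "arguments": {
  "moves": [
    [[0, -1, 10], [0, 0, 0], 0],
    [[0, -1, 18], [0, 0, 0], 0],
    [[0, -4, 22], [0, 0, 0], 0],
    [[0, -7, 24], [0, 0, 0], 0],
    [[0, -12, 28], [0, 0, 0], 0],
    [[0, -16, 32], [0, 0, 0], 0],
    [[0, -21, 36], [0, 0, 0], 0],
    [[0, -25, 40], [0, 0, 0], 0]
  ]
}}

```text
clock: 1.43
tcp_pos: [0.6446, 0.0239, 0.1435]
orientation: [0.0, 0.707, 0.707, 0.0]
wrist_force: [1.2, 0.1, 1.5]
finger_gap: 0.0
grip_force: 0.5
```

Call:
{"name": "step_arm", "arguments": {
  "moves": [
    [[0, -4, 4.5], [0, 0, 0], 0],
    [[0, -7.5, 9], [0, 0, 0], 0],
    [[0, -11, 14], [0, 0, 0], 0],
    [[0, -14, 19], [0, 0, 0], 0],
    [[0, -17, 24], [0, 0, 0], 0],
    [[0, -20, 29], [0, 0, 0], 0],
    [[0, -22, 34.5], [0, 0, 0], 0],
    [[0, -24.5, 40], [0, 0, 0], 0]
  ]
}}

```text
clock: 2.1
tcp_pos: [0.6203, 0.024, 0.1027]
orientation: [-0.0, 0.707, 0.707, -0.0]
wrist_force: [1.1, 0.6, 1.7]
finger_gap: -0.0001
grip_force: 0.4
```

Call:
{"name": "step_arm", "arguments": {
  "moves": [
    [[0, -2, 5], [0, 0, 0], 0],
    [[0, -3.5, 11], [0, 0, 0], 0],
    [[0, -5, 17], [0, 0, 0], 0],
    [[0, -6, 22], [0, 0, 0], 0],
    [[0, -6.5, 26], [0, 0, 0], 0],
    [[0, -7, 29], [0, 0, 0], 0],
    [[0, -7, 32], [0, 0, 0], 0],
    [[0, -7, 33.5], [0, 0, 0], 0]
  ]
}}

```text
clock: 2.77
tcp_pos: [0.6133, 0.024, 0.0693]
orientation: [-0.0, 0.707, 0.707, -0.0]
wrist_force: [-0.4, -0.4, 0.3]
finger_gap: 0.0003
grip_force: 0.3
```

Call:
{"name": "step_arm", "arguments": {
  "moves": [
    [[0, 0, 0.7], [0, 0, 0], 0],
    [[0, 0, 1.3], [0, 0, 0], 0],
    [[0, 0, 1.3], [0, 0, 0], 0]
  ]
}}

```text
clock: 3.02
tcp_pos: [0.6137, 0.024, 0.0685]
orientation: [0.0, 0.707, 0.707, 0.0]
wrist_force: [0.4, 0.5, -0.2]
finger_gap: -0.0
grip_force: 0.0
```

Call:
{"name": "step_arm", "arguments": {
  "moves": [
    [[0, 0, 1], [0, 0, 0], 0],
    [[0, 0, 2], [0, 0, 0], 0],
    [[0, 0, 2], [0, 0, 0], 0]
  ]
}}

```text
clock: 3.27
tcp_pos: [0.6139, 0.024, 0.068]
orientation: [0.001, 0.707, 0.707, 0.0]
wrist_force: [-2.4, 0.7, 7.4]
finger_gap: -0.0002
grip_force: 3.8
```

The lid bottoms out firmly at z = 0.068 with 7 N, so it is closed. I'll retreat, cross to the wedge's post and open the fingers.

Call:
{"name": "step_arm", "arguments": {
  "moves": [
    [[0, 0, -35], [0, 0, 0], 0],
    [[-20, -10, -70], [0, 0, 0], 20],
    [[-52, -34, -90], [0, 0, 0.1], 40],
    [[-84, -58, -100], [0, 0, 0.2], 85],
    [[-117, -82, -100], [0, 0, 0.24], 85],
    [[-150, -105, -100], [0, 0, 0.24], 85],
    [[-183, -128, -100], [0, 0, 0.24], 85],
    [[-215, -150, -100], [0, 0, 0.24], 85]
  ]
}}

```text
clock: 3.93
tcp_pos: [0.4624, -0.1924, 0.167]
orientation: [0.001, 0.787, 0.617, 0.0]
wrist_force: [-0.1, -0.8, -0.5]
finger_gap: 0.0832
grip_force: 0.0
```

```bash
python3 - <<'E'
from h import *
for n in('scene','side'): snap(n,n+'1.png')
a=cv2.imread('pics/scene1.png')[180:300,230:345];b=cv2.imread('pics/side1.png')[145:245,320:410]
f=lambda i:cv2.resize(i,(400,400),interpolation=cv2.INTER_CUBIC)
cv2.imwrite('pics/lid.png',np.hstack([f(a),f(b)]))
s=telemetry.get_state();t=s['tcp_pos'];o=s['orientation'];Rm=R.from_quat(o[[1,2,3,0]])
print(t,Rm.as_matrix().round(3)); print('shift to above post mm',Rm.inv().apply(np.array([.402,-.277,.075])-t)*1000)
E
```

```text
[ 0.46105183 -0.19508742  0.16691118] [[ 0.244  0.97  -0.   ]
 [ 0.97  -0.244 -0.002]
 [-0.002  0.    -1.   ]]
shift to above post mm [-93.70600882 -37.277706    92.05438901]
```

View pics/lid.png

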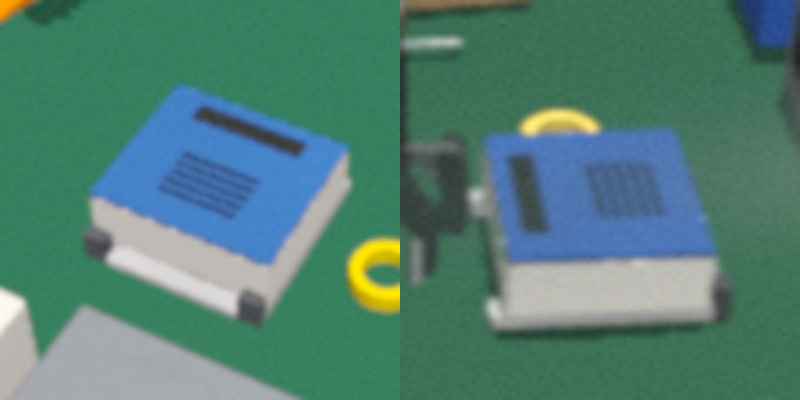

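The picture shows the lid flat on the box in both views, with no gap along its free edge. Next I'll grip the wedge's post.

Call:
{"name": "step_arm", "arguments": {
  "moves": [
    [[-31, -12, 15], [0, 0, 0], 85],
    [[-62, -25, 35], [0, 0, 0], 85],
    [[-94, -37, 60], [0, 0, 0], 85],
    [[-94, -37, 60], [0, 0, 0], 85],
    [[-94, -37, 90], [0, 0, 0], 85],
    [[-94, -37, 115], [0, 0, 0], 85],
    [[-94, -37, 132], [0, 0, 0], 85],
    [[-94, -37, 136], [0, 0, 0], 85]
  ]
}}

```text
clock: 4.7
tcp_pos: [0.4042, -0.2717, 0.028]
orientation: [-0.002, 0.787, 0.618, -0.0]
wrist_force: [-0.8, 1.4, 0.2]
finger_gap: 0.0854
grip_force: 0.0
```

Call:
{"name": "step_arm", "arguments": {
  "moves": [
    [[0, 0, 0], [0, 0, 0], 60],
    [[0, 0, 0], [0, 0, 0], 45],
    [[0, 0, 0], [0, 0, 0], 35],
    [[0, 0, 0], [0, 0, 0], 28],
    [[0, 0, 0], [0, 0, 0], 20],
    [[0, 0, 0], [0, 0, 0], 15],
    [[0, 0, 0], [0, 0, 0], 15],
    [[0, 0, 0], [0, 0, 0], 15]
  ],
  "grip_force": 60
}}

```text
clock: 5.37
tcp_pos: [0.4059, -0.2741, 0.0318]
orientation: [0.001, 0.787, 0.617, 0.0]
wrist_force: [-0.8, 1.4, 5.7]
finger_gap: 0.0231
grip_force: 60.1
```

```bash
python3 - <<'E'
from h import *
for n in('scene','side'): snap(n,n+'2.png')
a=cv2.imread('pics/scene2.png')[120:220,200:300];b=cv2.imread('pics/side2.png')[220:320,250:350]
f=lambda i:cv2.resize(i,(400,400),interpolation=cv2.INTER_CUBIC)
cv2.imwrite('pics/grip.png',np.hstack([f(a),f(b)]))
s=telemetry.get_state();print(s['tcp_pos'],s['finger_gap'],s['grip_force'],s['wrist_force'],s['orientation'])
E
```

```text
[ 0.40593127 -0.27405195  0.03173533] 0.02300925334028364 60.11665463447571 [-1.40089542  1.50410936  6.05345202] [1.04391561e-03 7.86651735e-01 6.17396069e-01 2.29398588e-04]
```

View pics/grip.png

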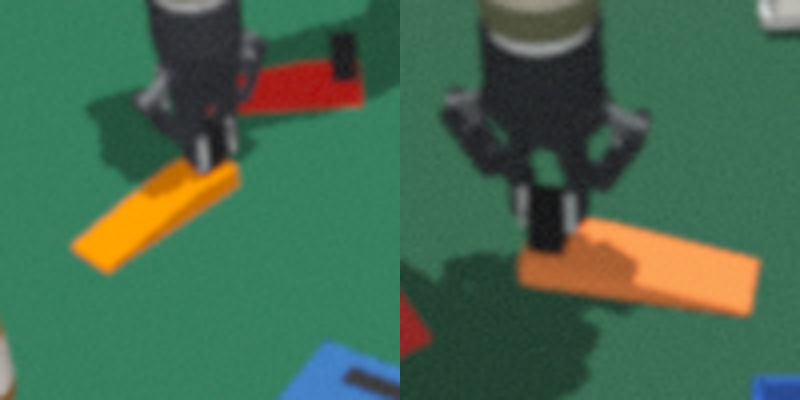

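The wedge is gripped at the post and still flat; the tip is at scene (218,184). I'll lift it slightly and carry it sideways to in front of the lane.

Call:
{"name": "step_arm", "arguments": {
  "moves": [
    [[0, 0, -8], [0, 0, 0], 15],
    [[36, -9, -8], [0, 0, -0.05], 15],
    [[72, -18, -8], [0, 0, -0.1], 15],
    [[108, -27, -8], [0, 0, -0.15], 15],
    [[144, -36, -8], [0, 0, -0.2], 15],
    [[180, -45, -8], [0, 0, -0.26], 15],
    [[216, -54, -8], [0, 0, -0.26], 15],
    [[252, -63, -8], [0, 0, -0.26], 15]
  ]
}}

```text
clock: 6.13
tcp_pos: [0.4037, -0.0122, 0.0391]
orientation: [0.0, 0.7, 0.714, 0.0]
wrist_force: [1.6, 0.6, -2.2]
finger_gap: 0.0229
grip_force: 59.1
```

```bash
python3 - <<'E'
from h import *
s=telemetry.get_state();t=s['tcp_pos'];o=s['orientation'];Rm=R.from_quat(o[[1,2,3,0]])
print(t,Rm.as_matrix().round(4),s['wrist_force'])
print(Rm.inv().apply(np.array([.410,.020,t[2]])-t)*1000)
E
```

```text
[ 0.40367178 -0.01216705  0.03905048] [[-1.960e-02  9.998e-01  7.000e-04]
 [ 9.998e-01  1.960e-02 -0.000e+00]
 [-0.000e+00  7.000e-04 -1.000e+00]] [ 1.56881511  0.59518386 -2.21877892]
[3.20371161e+01 6.95618289e+00 4.42671008e-03]
```

Call:
{"name": "step_arm", "arguments": {
  "moves": [
    [[16, 3, 0], [0, 0, 0], 15],
    [[32, 7, 0], [0, 0, 0], 15],
    [[32, 7, 0], [0, 0, 0], 15],
    [[32, 7, 3], [0, 0, 0], 15],
    [[32, 7, 5], [0, 0, 0], 15],
    [[32, 7, 6], [0, 0, 0], 15],
    [[32, 7, 6.8], [0, 0, 0], 15],
    [[32, 7, 6.8], [0, 0, 0], 15]
  ]
}}

```text
clock: 6.8
tcp_pos: [0.4101, 0.0176, 0.0317]
orientation: [-0.0, 0.701, 0.714, -0.0]
wrist_force: [-1.1, 0.1, 1.4]
finger_gap: 0.0228
grip_force: 59.5
```

```bash
python3 - <<'E'
from h import *
for n in('scene','side'): snap(n,n+'3.png')
a=cv2.imread('pics/scene3.png')[150:275,230:355];b=cv2.imread('pics/side3.png')[140:240,270:370]
f=lambda i,k:cv2.resize(i,(400,400),interpolation=cv2.INTER_CUBIC)
cv2.imwrite('pics/pre.png',np.hstack([f(a,0),f(b,0)]))
s=telemetry.get_state();print(s['tcp_pos'],s['finger_gap'],s['wrist_force'],s['orientation'])
E
```

```text
[0.41008511 0.01758286 0.03173638] 0.02258124040000447 [-0.9671649  -0.13830367  1.6794638 ] [-1.30330613e-05  7.00548842e-01  7.13604403e-01 -2.77589254e-04]
```

View pics/pre.png

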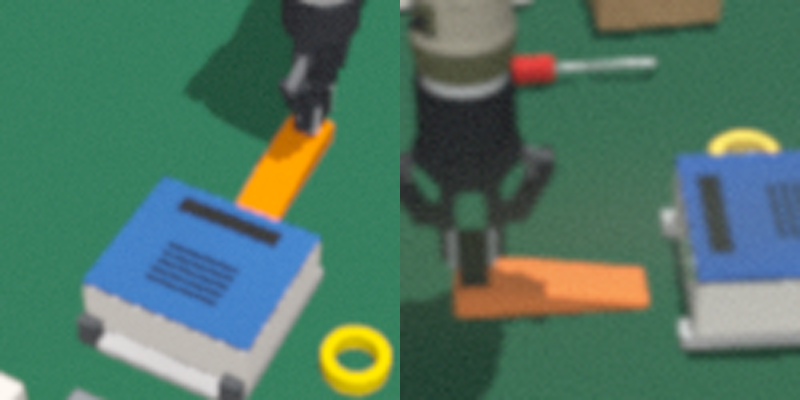

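The wedge lies flat and points at the lane. In the side view its tip's bottom corner is at (332.5,216) and the tail corner at (284,219.5). I'll fit its pose and the remaining travel.

```bash
cat > fit3.py <<'E'
from h import *
from scipy.optimize import least_squares
P={n:imaging.camera_params(n) for n in('scene','side')}
def W(q,X): c,s=np.cos(q[2]),np.sin(q[2]); return np.array([q[0]+c*X[0]-s*X[1],q[1]+s*X[0]+c*X[1],X[2]])
D=lambda x,y:('side',(270+(x-400)/4,140+y/4)); S=lambda x,y:('scene',(230+x/3.2,150+y/3.2))
V=[(D(650,305),(.075,-.022,0)),(D(645,266),(.075,.022,.004)),(D(456,319),(-.075,-.022,0)),(S(334,124),(-.075,.022,.0207)),(S(334,140),(-.075,.022,0))]
f=lambda q:np.concatenate([proj(P[o[0]],W(q,m))-o[1] for o,m in V])
r=least_squares(f,(.47,.02,0),loss='soft_l1');q=r.x;print(q.round(4),r.fun.reshape(-1,2).round(1).tolist())
U=(.6473,.0239,.0169);c,s=np.cos(U[2]),np.sin(U[2]);d=q[:2]-U[:2]
print('wedge in stand frame',c*d[0]+s*d[1],-s*d[0]+c*d[1],q[2]-U[2],'post',W(q,(-.06,0,.06)))
E
python3 fit3.py
```

```text
[0.4731 0.0128 0.0126] [[-0.4, 0.1], [-0.5, 0.0], [0.3, -1.2], [-0.2, 0.4], [-0.5, -0.0]]
wedge in stand frame -0.17434675398368155 -0.008127480258939225 -0.004335964883295079 post [0.41312023 0.01207354 0.06      ]
```

Call:
{"name": "step_arm", "arguments": {
  "moves": [
    [[3, 0, 0], [0, 0, 0], 15],
    [[5, 8, 0], [0, 0, 0], 15],
    [[5, 18, 0], [0, 0, 0], 15],
    [[5, 30, 0], [0, 0, 0], 15],
    [[5, 42, 0], [0, 0, 0], 15],
    [[5, 54, 0], [0, 0, 0], 15],
    [[5, 64, 0], [0, 0, 0], 15],
    [[5, 68, 0], [0, 0, 0], 15]
  ]
}}

```text
clock: 7.57
tcp_pos: [0.4802, 0.0247, 0.0318]
orientation: [0.001, 0.7, 0.714, 0.001]
wrist_force: [0.4, 0.3, 1.1]
finger_gap: 0.0231
grip_force: 59.4
```

Call:
{"name": "step_arm", "arguments": {
  "moves": [
    [[0, 1, 0], [0, 0, 0], 15],
    [[0, 2, 0], [0, 0, 0], 15],
    [[0, 3, 0], [0, 0, 0], 15]
  ]
}}

```text
clock: 7.82
tcp_pos: [0.4805, 0.0247, 0.0317]
orientation: [-0.0, 0.7, 0.714, -0.0]
wrist_force: [-5.0, -0.4, 5.4]
finger_gap: 0.0228
grip_force: 60.1
```

Call:
{"name": "step_arm", "arguments": {
  "moves": [
    [[0, 1, 0], [0, 0, 0], 15],
    [[0, 2, 0], [0, 0, 0], 15],
    [[0, 3, 0], [0, 0, 0], 15]
  ]
}}

```text
clock: 8.07
tcp_pos: [0.483, 0.0249, 0.0318]
orientation: [-0.001, 0.7, 0.714, -0.0]
wrist_force: [-3.9, 0.1, 4.6]
finger_gap: 0.0231
grip_force: 60.0
```

Call:
{"name": "step_arm", "arguments": {
  "moves": [
    [[0, 1, 0], [0, 0, 0], 15],
    [[0, 2, 0], [0, 0, 0], 15],
    [[0, 3, 0], [0, 0, 0], 15]
  ]
}}

```text
clock: 8.32
tcp_pos: [0.4867, 0.025, 0.0318]
orientation: [-0.0, 0.7, 0.714, -0.0]
wrist_force: [-5.4, -0.2, 5.5]
finger_gap: 0.0227
grip_force: 60.1
```

Call:
{"name": "step_arm", "arguments": {
  "moves": [
    [[0, 1, 0], [0, 0, 0], 15],
    [[0, 2, 0], [0, 0, 0], 15],
    [[0, 3, 0], [0, 0, 0], 15]
  ]
}}

```text
clock: 8.57
tcp_pos: [0.4897, 0.025, 0.0318]
orientation: [-0.0, 0.7, 0.714, -0.0]
wrist_force: [-4.8, -0.1, 4.7]
finger_gap: 0.0228
grip_force: 60.1
```

Contact force appeared at about TCP x = 0.480, slightly earlier than predicted. I'll check the gap and lift before going on.

```bash
cat > lift.py <<'E'
from h import *
import sys
k=sys.argv[1]
for n in('scene','side'): snap(n,n+k+'.png')
# subpixel shift of front/rear lid patches against the resting reference (side3)
for n,X in (('side','(x)'),('scene','x')):
    p=imaging.camera_params(n);A=cv2.imread(f'pics/{n}3.png',0).astype(np.float32);B=cv2.imread(f'pics/{n}{k}.png',0).astype(np.float32)
    for nm,c in(('front',(.595,.022,.068)),('rear',(.70,.025,.068))):
        u,v=proj(p,c).round().astype(int);w=24 if n=='scene' else 20; sl=np.s_[v-w:v+w,u-w//2:u+w//2]
        M=np.float32([[1,0,0],[0,1,0]]);cc,M=cv2.findTransformECC(A[sl],B[sl],M,cv2.MOTION_TRANSLATION,None,None,3)
        q=proj(p,c);g=(proj(p,np.add(c,(0,0,.004)))-q)
        print(n,nm,'shift',M[:,2].round(2),'px per 4mm',g.round(2),'cc',round(cc,3))
E
python3 lift.py 4; python3 -c "
from h import *
snap('wrist','w4.png')"
```

```text
Traceback (most recent call last):
  File "lift.py", line 10, in <module>
    M=np.float32([[1,0,0],[0,1,0]]);cc,M=cv2.findTransformECC(A[sl],B[sl],M,cv2.MOTION_TRANSLATION,None,None,3)
                                         ~~~~~~~~~~~~~~~~~~~~^^^^^^^^^^^^^^^^^^^^^^^^^^^^^^^^^^^^^^^^^^^^^^^^^^
cv2.error: OpenCV(4.12.0) /io/opencv/modules/video/src/ecc.cpp:408: error: (-215:Assertion failed) criteria.type & TermCriteria::COUNT || criteria.type & TermCriteria::EPS in function 'findTransformECC'
```

View pics/w4.png

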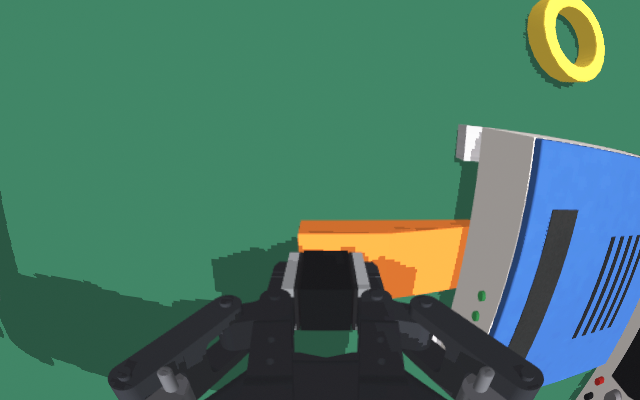

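The wrist view shows the wedge's tip under the unit. Its tail corner is near (299,234), and the unit's lower front edge crosses it from (469,222) to (455,290).

```bash
sed -i 's/None,None,3)/(3,100,1e-5),None,3)/' lift.py; python3 lift.py 5; cat > und.py <<'E'
from h import *
def fray(p,uv):
    K=np.array(p['camera_matrix']);T=np.array(p['pose']);d=np.array([(uv[0]-K[0,2])/K[0,0],(uv[1]-K[1,2])/K[1,1]])
    r=np.hypot(*d);d=d/r*np.sin(r);return T[:3,3],T[:3,:3]@[d[0],-d[1],-np.cos(r)]
def fz(p,uv,z): o,d=fray(p,uv);return o+d*(z-o[2])/d[2]
E
python3 - <<'E'
from und import *
p=imaging.camera_params('wrist');s=telemetry.get_state();t=s['tcp_pos']
print(t,p['pose'][:3,3])
tail=fz(p,(299,235),.0207);tb=fz(p,(301,221),0)
print('tail',tail,tb)
for uv in((469,223),(462,255),(455,288)):
    for z in(.012,.014): e=fz(p,uv,z);print(uv,z,e.round(4),'under',(150-(e[0]-tail[0])*1000).round(1))
print('posttop',[fz(p,(u,253),.06).round(4) for u in(303,351)])
E
```

```text
side front shift [ 0.72 -0.24] px per 4mm [ 0.05 -1.03] cc 0.842
side rear shift [0.15 0.02] px per 4mm [ 0.11 -1.02] cc 0.963
scene front shift [1.83 1.11] px per 4mm [-0.01 -0.93] cc 0.643
scene rear shift [0.02 0.  ] px per 4mm [-0.05 -0.92] cc 1.0
[0.49008368 0.02503606 0.03179844] [0.4884252  0.10636547 0.17432108]
tail [0.47529972 0.03937142 0.0207    ] [0.47484649 0.03958982 0.        ]
(469, 223) 0.012 [0.5766 0.0442 0.012 ] under 48.7
(469, 223) 0.014 [0.5756 0.045  0.014 ] under 49.7
(462, 255) 0.012 [0.5761 0.0225 0.012 ] under 49.2
(462, 255) 0.014 [0.575  0.0236 0.014 ] under 50.3
(455, 288) 0.012 [ 0.5764 -0.0022  0.012 ] under 48.9
(455, 288) 0.014 [ 0.5754 -0.0009  0.014 ] under 49.9
posttop [array([0.4802, 0.0484, 0.06  ]), array([0.5   , 0.0488, 0.06  ])]
```

Geometry says about 49 mm is under the edge, so contact has only just begun. About 23 mm more is needed.

Call:
{"name": "step_arm", "arguments": {
  "moves": [
    [[0, 2, 0], [0, 0, 0], 15],
    [[0, 4, 0], [0, 0, 0], 15],
    [[0, 6, 0], [0, 0, 0], 15],
    [[0, 8, 0], [0, 0, 0], 15]
  ]
}}

```text
clock: 9.15
tcp_pos: [0.4918, 0.0253, 0.0317]
orientation: [-0.004, 0.7, 0.714, -0.004]
wrist_force: [-23.0, -0.9, 25.2]
finger_gap: 0.023
grip_force: 62.8
```

Call:
{"name": "step_arm", "arguments": {
  "moves": [
    [[0, 2, 0], [0, 0, 0], 15],
    [[0, 4, 0], [0, 0, 0], 15],
    [[0, 6, 0], [0, 0, 0], 15],
    [[0, 8, 0], [0, 0, 0], 15],
    [[0, 8, 0], [0, 0, 0], 15]
  ]
}}

```text
clock: 9.57
tcp_pos: [0.5008, 0.0256, 0.0317]
orientation: [-0.003, 0.7, 0.714, -0.003]
wrist_force: [-19.0, -0.5, 20.1]
finger_gap: 0.0232
grip_force: 62.1
```

```bash
python3 lift.py 6; python3 - <<'E'
from und import *
s=telemetry.get_state();print(s['tcp_pos'],s['wrist_force'],s['ft_torque'],s['finger_gap'],s['orientation'])
snap('wrist','w6.png')
a=cv2.imread('pics/w6.png')[200:300,270:520];cv2.imwrite('pics/w6c.png',cv2.resize(a,None,fx=3.2,fy=3.2,interpolation=cv2.INTER_CUBIC))
E
```

```text
side front shift [ 0.85 -0.48] px per 4mm [ 0.05 -1.03] cc 0.786
side rear shift [0.49 1.17] px per 4mm [ 0.11 -1.02] cc 0.332
scene front shift [0.41 0.74] px per 4mm [-0.01 -0.93] cc 0.404
scene rear shift [1.18 0.51] px per 4mm [-0.05 -0.92] cc 0.967
[0.50080954 0.02556914 0.03173945] [-18.73735092  -0.03565534  20.43833564] [-0.16416609  2.68010483 -0.19910564] 0.02303455444430199 [-0.00314566  0.70008345  0.71404724 -0.00313025]
```

View pics/w6c.png

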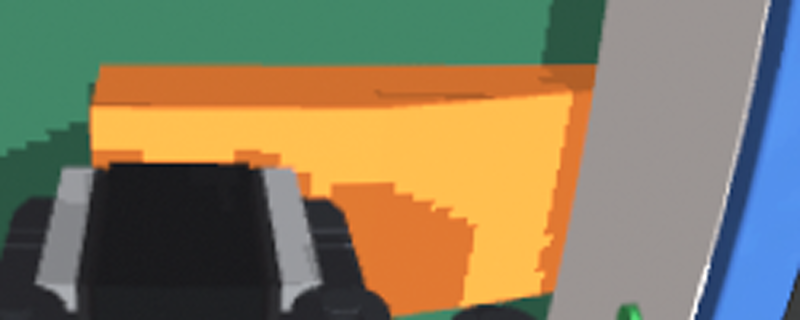

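The force of 19 N along with 20 N of down-press means the arm is pressing the wedge into the bench and adding friction. I'll relieve it by raising the command slightly.

Call:
{"name": "step_arm", "arguments": {
  "moves": [
    [[0, 0, -1], [0, 0, 0], 15],
    [[0, 0, -2], [0, 0, 0], 15],
    [[0, 0, -2], [0, 0, 0], 15]
  ]
}}

```text
clock: 9.97
tcp_pos: [0.5024, 0.0256, 0.0324]
orientation: [-0.003, 0.7, 0.714, -0.002]
wrist_force: [-9.2, -0.7, 2.0]
finger_gap: 0.0227
grip_force: 59.7
```

Call:
{"name": "step_arm", "arguments": {
  "moves": [
    [[0, 2, 0], [0, 0, 0], 15],
    [[0, 4, 0], [0, 0, 0], 15],
    [[0, 6, 0], [0, 0, 0], 15],
    [[0, 6, 0], [0, 0, 0], 15]
  ]
}}

```text
clock: 10.3
tcp_pos: [0.5088, 0.0258, 0.0323]
orientation: [-0.003, 0.7, 0.714, -0.002]
wrist_force: [-8.7, -0.0, 2.7]
finger_gap: 0.0232
grip_force: 59.7
```

Call:
{"name": "step_arm", "arguments": {
  "moves": [
    [[0, 1.5, 0], [0, 0, 0], 15],
    [[0, 3, 0], [0, 0, 0], 15],
    [[0, 4.5, 0], [0, 0, 0], 15],
    [[0, 4.5, 0], [0, 0, 0], 15],
    [[0, 4.5, 0], [0, 0, 0], 15]
  ]
}}

```text
clock: 10.72
tcp_pos: [0.5132, 0.0259, 0.0322]
orientation: [-0.003, 0.7, 0.714, -0.002]
wrist_force: [-8.0, 0.2, 2.4]
finger_gap: 0.0229
grip_force: 59.7
```

```bash
python3 - <<'E'
from und import *
s=telemetry.get_state();print(s['tcp_pos'],s['wrist_force'],s['finger_gap'])
p=snap('wrist','w7.png');snap('side','side7.png');np.save('w7.npy',p['pose'])
a=cv2.imread('pics/w7.png')[100:300,270:520];a=cv2.resize(a,(500,400),interpolation=cv2.INTER_CUBIC)
b=[cv2.resize(cv2.imread(f'pics/side{k}.png')[160:235,325:400],(300,300),interpolation=cv2.INTER_CUBIC) for k in('3','7')]
o=np.zeros((600,800,3),np.uint8);o[:400,:500]=a;o[:300,500:]=b[0];o[300:,500:]=b[1];cv2.imwrite('pics/fin.png',o)
E
```

```text
[0.51318519 0.02585209 0.03223348] [-7.97924471  0.19975284  2.42088263] 0.022894422531994522
```

View pics/fin.png

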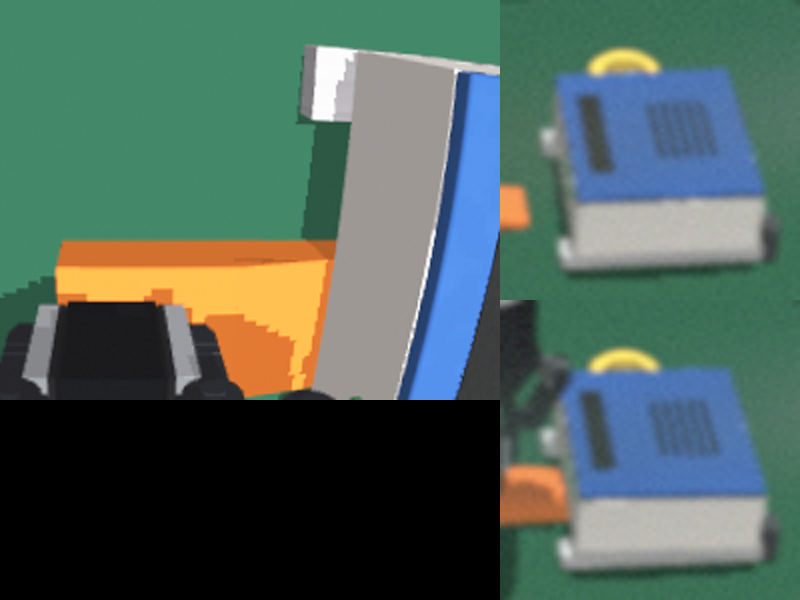

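```bash
python3 - <<'E'
from und import *
p=imaging.camera_params('wrist');tail=fz(p,(298,233),.0207)
for uv in((437.5,222),(435,231),(427,296)):
    for z in(.014,.016,.018): e=fz(p,uv,z);print(uv,z,e.round(4),'under',(150-(e[0]-tail[0])*1000).round(1))
# unit tilt: side-view shift of near half of the lid (gripper-free), front vs rear, rigid fit
P=imaging.camera_params('side');A,B=[cv2.imread(f'pics/side{k}.png',0).astype(np.float32) for k in '37']
for c in((.60,-.04,.068),(.64,-.04,.068),(.70,-.04,.068),(.585,-.055,.055),(.58,-.056,.006)):
    u,v=proj(P,c).round().astype(int);sl=np.s_[v-9:v+10,u-9:u+10]
    M=np.float32([[1,0,0],[0,1,0]])
    try: cc,M=cv2.findTransformECC(A[sl],B[sl],M,cv2.MOTION_TRANSLATION,(3,100,1e-5),None,3)
    except cv2.error: continue
    print(c,M[:,2].round(2),round(cc,3),'mm up',(-M[1,2]/1.03*4).round(1))
E
```

```text
(437.5, 222) 0.014 [0.5776 0.0463 0.014 ] under 70.2
(437.5, 222) 0.016 [0.5768 0.0471 0.016 ] under 71.0
(437.5, 222) 0.018 [0.576  0.0478 0.018 ] under 71.8
(435, 231) 0.014 [0.5769 0.0407 0.014 ] under 70.9
(435, 231) 0.016 [0.5761 0.0415 0.016 ] under 71.7
(435, 231) 0.018 [0.5753 0.0423 0.018 ] under 72.5
(427, 296) 0.014 [ 0.5794 -0.0052  0.014 ] under 68.4
(427, 296) 0.016 [ 0.5785 -0.0038  0.016 ] under 69.2
(427, 296) 0.018 [ 0.5777 -0.0024  0.018 ] under 70.1
(0.6, -0.04, 0.068) [ 0.45 -1.18] 0.993 mm up 4.6
(0.64, -0.04, 0.068) [ 2.07 -0.65] 0.992 mm up 2.5
(0.7, -0.04, 0.068) [ 0.35 -0.09] 0.965 mm up 0.3
(0.585, -0.055, 0.055) [1.11 0.02] 0.849 mm up -0.1
(0.58, -0.056, 0.006) [ 0.03 -0.01] 0.993 mm up 0.0
```

About 71 mm is under the edge, and image registration shows the front up about 4 mm with the rear at 0. I'll check that it holds steady.

Call:
{"name": "step_arm", "arguments": {
  "moves": [
    [[0, 0, 0], [0, 0, 0], 15],
    [[0, 0, 0], [0, 0, 0], 15],
    [[0, 0, 0], [0, 0, 0], 15],
    [[0, 0, 0], [0, 0, 0], 15],
    [[0, 0, 0], [0, 0, 0], 15],
    [[0, 0, 0], [0, 0, 0], 15],
    [[0, 0, 0], [0, 0, 0], 15],
    [[0, 0, 0], [0, 0, 0], 15]
  ]
}}

```text
clock: 11.48
tcp_pos: [0.5132, 0.0259, 0.0322]
orientation: [-0.002, 0.7, 0.714, -0.002]
wrist_force: [-8.0, 0.4, 0.9]
finger_gap: 0.0232
grip_force: 59.7
```

```bash
python3 -c "
from workcell import env
print(env.hand_in())"
```

```text
the job is handed in; nothing more can be done
None
```

I shut the lid, then pushed the orange wedge about 71 mm under the unit's front edge, lifting it about 4 mm by the camera images; the arm is still holding the wedge there, and I handed the job in at about 11.5 s (no verdict returned).

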